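# Spring a touch-latch cupboard door and swing it wide open

## Robot

A 6-joint arm with a two-finger parallel gripper is mounted at the origin on a cart in front of the work surface, level with it; the furniture and walls round the work are solid. World frame = base frame: x ahead of the robot, y to its left, z up, the work surface at z = 0. Lengths are in mm, angles in rad, forces in N, time in s.
With the tool pointing down it reaches from about 375 to 975 mm from the base axis. Payload 3.8 kg.
Tool frame: the origin (TCP) lies midway between the tips of the shut fingers; the grasp point (between the pads) lies 19 mm behind it (env.tcp_to_grasp is the distance from the TCP to the grasp point, in mm); z points along the fingers, y is the line along which they close (so a half turn about z gives the same grasp; the last joint's range is limited). The gripper opens to 88 mm and grips with 3 to 60 N. Pads are 18 mm wide; open, the fingers measure 123 mm over their backs; the gripper's body (75 mm by 187 mm) begins 45 mm behind the grasp point.
Start: joints at [1.303, 0.264, 1.604, -0, 1.274, -0.037], TCP at [154.409, 657.097, 238.706] pointing down, gripper open.
Joint ranges: [-2.63, 2.63], [-0.94, 2.18], [0.31, 2.57], [-1.31, 4.45], [0, 2.66], [-2.55, 2.55]. Speed limits (rad/s): [2.57, 2.57, 3.14, 3.14, 3.14, 3.14].

## Interface

Orientations are given as a rotation vector (axis times angle).
In Python, from rig import env gives the robot as it stands.
- The arm moves only by the tool send_rows, never from a script. Its argument "motion" is a list of rows, each an object of numbers: "x", "y", "z": the shift along the tool's x, y, z in mm; "wx", "wy", "wz": the turn, a rotation vector about the tool's x, y, z in rad. In form: [{"x": .., "y": .., "z": .., "wx": .., "wy": .., "wz": ..}, ...]. A call has 1 to 10 rows; each row shifts and turns the commanded pose from where the row before left it, along the tool's axes as they then stand; what a row does not reach is not made up. A row lasts 1/12 s, in which the tool goes at most 41.7 mm and 7.16 degrees, less where a joint would pass 70% of its speed; a pose out of reach is approached as far as the arm can. A call with a gripper value outside its range is refused whole. "claw" is the gripper command: -1 is shut, 1 is fully open, values between are in proportion, set as the call begins (left out, the last holds). The fingers move at their own pace and stop on an object; "newtons" is the grip in N (left out, the last holds). Time passes only in rows, so rows that do not move let the fingers close. It gives the time, the measured TCP pose, the force, the opening and the grip force at its end, in the units of the state.
- env.sense(): the state, without advancing time (a new reading comes with each control period).
- env.snapshot(name): name is "scene" or "top" or "wrist"; returns (picture, depth): 400x640x3 uint8, blue, green, red; 400x640 float32, mm along the optical axis (not along the pixel's ray), 0 where there is no reading.
- env.camera_model(name): a dict with "fx", "fy", "cx", "cy" (pixels), "cam_to_world" (4x4, takes a point from camera to world coordinates). Camera axes: x right, y down, z forward; pixel columns grow to the right and rows downward; lengths in mm; the calibration is good to about 2 mm. A picture is of the moment at which its call begins: read the wrist's pose just before it. camera_model takes no time and is no camera call; for the wrist camera it gives the pose at the moment of the call.
- env.job_done(): hands the job in; it is judged then, once.
The state is a dict: "time_s": time; "joint_pos": joint angles; "joint_velocities": joint speeds; "effort": joint torques, N m; "tcp_pos": TCP position; "tcp_rot": TCP orientation; "force": force on the tool from outside, world axes, zero at the start; "moment": the same for the moment, N m; "width": finger opening in mm; "finger_force": force on a finger pad.
Only numpy, scipy, OpenCV 4.12 (cv2) and the standard library are available. Lean on these libraries where they do the work, as an engineer would, in place of code of your own. Each camera call takes 0.05 s, during which the arm holds its last target. There are 200 camera calls.

## Task

Open the wider of the two small cupboards on the worktop so that its stores can be reached: press its door in until the touch catch behind its free, right-hand edge (away from the hinges) gives, let go so that it springs ajar, then push it wide open, about square to the cupboard or farther. Only push: do not pinch the door, keep the narrow cupboard shut, and leave everything else standing where it is.

Things in the scene. Friction and masses are not known exactly. Their poses are not given: they have to be found in the camera images.
- wide_cupboard: the wide cupboard: grey open-fronted box, fixed, 200 wide x 155 deep (with door) x 140 high. Origin: centre of its underside; own x points into it, away from its door, y to its left seen from the front, z up. Carcass x = -54 to +78 mm; shut door's front x = -77 mm, its hinge axis x = -68, y = +99 mm
- wide_door (a joint): wide door, rad: 0 shut, negative pressed in (stop -0.036), positive open, towards the robot (stop 1.6). Touch catch 170 mm from the hinge: press the door in there about 5 mm, best to its stop (3 to 6 N); let go, a spring moves it within 1 s to about 0.45 rad. It then turns lightly (under 2 N at 0.12 m from the hinge), stays where left and does not catch again
- wide_press (a point): point on the front face of the wide door, 170 mm from the hinge (28 mm from the free edge), 95 mm above the worktop, in line with the catch; moves with the door
- wide_hinge (a point): wide door at its upright hinge axis (left edge seen from the front, two small steel knuckles), mid-thickness, 137 mm above the worktop. The door is a white board without handle, 198 wide, 3 to 137 mm above the worktop, 12 thick plus 3 mm raised panels on both faces; shut, it stands 8 mm off the carcass (pressing gap)
- wide_free_edge (a point): top corner of the wide door at its free edge, mid-thickness, 198 mm from the hinge axis, 137 mm above the worktop; moves with the door. Above the rear right of the worktop (y < 0, x > 0.62 m) a wall cabinet hangs 0.57 m up: keep raised hands low there
- wide_front_panel: raised panel on the outer face of the wide door, 170x106x4 mm, inset 14 mm from the door's upright edges; origin at its centre, 7 mm outside the mid-plane of the door
- wide_back_panel: the same on the inner face, 7 mm inside the mid-plane of the door. Fingers pressing on front and back panel at once count as pinching the door
- narrow_cupboard: the narrow cupboard: grey open-fronted box, fixed, 130 wide x 155 deep (with door) x 140 high. Origin: centre of its underside; own x points into it, away from its door, y to its left seen from the front, z up. Carcass x = -54 to +78 mm; shut door's front x = -77 mm, its hinge axis x = -68, y = +64 mm. Not to be opened
- narrow_door (a joint): narrow door, rad: 0 shut, negative pressed in (stop -0.056), positive open, towards the robot (stop 1.6). Touch catch 105 mm from the hinge: press the door in there about 5 mm, best to its stop (3 to 6 N); let go, a spring moves it within 1 s to about 0.50 rad. It then turns lightly (under 2 N at 0.12 m from the hinge), stays where left and does not catch again
- egg_timer: wind-up kitchen timer, 61x60x52 mm, standing on the rear of the narrow cupboard's top; loose bystander, origin under its base
- creamer_top: small milk portion pot, 39 mm across, 21 high, standing on the rear of the wide cupboard's top; loose bystander, origin under its base
- creamer_front: small milk portion pot, 39 mm across, 21 high, standing on the worktop in front of the narrow cupboard; loose bystander, origin under its base
- soap_front: paper-wrapped soap, 16x40x26 mm, on the worktop in front of the narrow cupboard; loose bystander, origin under its base
- mug: tall mug standing upside down on the hob at the left, 69x92x118 mm; loose bystander, origin under it
- tea_tin: round tin, 68 mm across, 88 high, on the hob at the left; loose bystander, origin under its base

How it is judged (in metres and radians):
On the way, in this order (a step that is already met when the one before it is completed fails the run):
1. the wide door is pressed in by the fingers (value of joint wide_door below -0.015 rad and contact force between the fingers and wide_front_panel above 0.3 N).
2. let go, the wide door has sprung ajar by itself (over 0.25 rad, nothing pushing its inner face) (value of joint wide_door above 0.25 rad and contact force between each of the arm, the fingers and wide_back_panel below 0.2 N), for 0.1 s.
At the end, for the whole second after the job is handed in: the wide door is open by at least 1.3 rad (75 degrees) and at rest, the narrow door is shut (under 0.05 rad), and the timer, both milk pots, soap, mug and tin stand upright (within 0.3 rad) within 30 mm of where they were (value of joint wide_door above 1.3 rad and velocity of joint wide_door between -0.05 and 0.05 rad/s and value of joint narrow_door below 0.05 rad and distance of each of egg_timer, creamer_top, creamer_front, soap_front, mug, tea_tin from where it was at the start of the episode below 0.03 m and angle between each of egg_timer, creamer_top, creamer_front, soap_front, mug, tea_tin's own z axis and vertical below 0.3 rad); the robot touches nothing.
It fails at once if the door is pinched: fingers press on its front and back panels at once (contact force between the fingers and wide_front_panel above 1 N and contact force between the fingers and wide_back_panel above 1 N).
It fails at once if the narrow cupboard is opened (value of joint narrow_door above 0.1 rad).
It fails at once if a bystander is shoved away, lifted or knocked over (distance of any of egg_timer, creamer_top, creamer_front, soap_front, mug, tea_tin from where it was at the start of the episode above 0.03 m or angle between any of egg_timer, creamer_top, creamer_front, soap_front, mug, tea_tin's own z axis and vertical above 0.5 rad).
It also fails if it takes over 45 s, if anything falls off the work surface, if the arm or the gripper's body presses on something with over 40 N, if the wrist force passes 120 N, or if a joint passes its speed limit or range.

## Working session

There is one attempt and no reset: what is moved stays moved. The work goes in short steps, Python scripts to look and compute and a tool call to move; the robot and the scene stay as the last step left them, time stands still between calls to the robot, and variables do not carry over. Pictures are saved under pics/ and viewed, at most 10 in all, crops included, and the job is handed in when it is done.

Besides the shell and the picture viewer there is one more tool, called after "Call:" by a JSON object that holds its "fn" and its "kwargs". send_rows: Moves the arm, as the interface text tells. Its arguments: {"type":"object","properties":{"motion":{"type":"array","items":{"type":"object","properties":{"x":{"type":"number"},"y":{"type":"number"},"z":{"type":"number"},"wx":{"type":"number"},"wy":{"type":"number"},"wz":{"type":"number"}}}},"claw":{"type":"number"},"newtons":{"type":"number"}},"required":["motion"]}

```bash
mkdir -p pics; python3 - <<'E'
from rig import env
import cv2,numpy as np
for n in("scene","top"):
    p,d=env.snapshot(n);cv2.imwrite(f"pics/{n}0.png",p);np.save(f"pics/{n}0.npy",d)
    m=env.camera_model(n);print(n,m);np.savez(f"pics/{n}cam.npz",**m)
print(env.sense())
E
```

```text
scene {'fx': 486.8707347263122, 'fy': 486.8707347263122, 'cx': 322.7420440862461, 'cy': 209.1869643446788, 'cam_to_world': array([[-4.43468624e-01, -7.74818485e-01,  4.50546218e-01,
        -1.81909113e+02],
       [-8.96171949e-01,  3.91471018e-01, -2.08869050e-01,
         3.95679889e+02],
       [-1.45401859e-02, -4.96393753e-01, -8.67975706e-01,
         1.50467093e+03],
       [ 0.00000000e+00,  0.00000000e+00,  0.00000000e+00,
         1.00000000e+00]])}
top {'fx': 388.8501479632643, 'fy': 388.8501479632643, 'cx': 318.7897077650082, 'cy': 196.73058008966072, 'cam_to_world': array([[-7.77826678e-04, -9.92499093e-01,  1.22249525e-01,
         3.98174910e+02],
       [-9.99990325e-01,  1.30126156e-03,  4.20191214e-03,
         8.56482812e+01],
       [-4.32947260e-03, -1.22245073e-01, -9.92490503e-01,
         1.26106003e+03],
       [ 0.00000000e+00,  0.00000000e+00,  0.00000000e+00,
         1.00000000e+00]])}
{'time_s': 0.1, 'joint_pos': array([ 1.30308912e+00,  2.64690460e-01,  1.60519634e+00, -2.61950383e-05,
        1.27369442e+00, -3.68904123e-02]), 'joint_velocities': array([ 1.23386840e-04, -1.57443823e-03, -2.07639604e-03, -5.07103451e-04,
       -1.30335228e-06,  3.81331557e-05]), 'effort': array([ 7.96731410e-05, -5.03620219e+01, -3.58070111e+01,  7.31280609e-02,
        2.34922377e-02, -8.68050029e-05]), 'tcp_pos': array([154.2608665 , 656.49817516, 237.52617301]), 'tcp_rot': array([-3.61717795e-01, -3.12041906e+00,  3.09317042e-03]), 'force': array([ 0.42095299,  0.02499392, -0.98140743]), 'moment': array([0.01324187, 0.04008415, 0.03471783]), 'finger_force': 0.0, 'width': 88.11383167810482}
```

View pics/scene0.png

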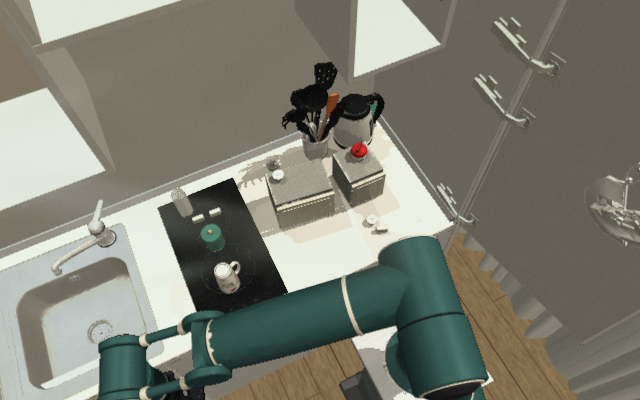

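View pics/top0.png

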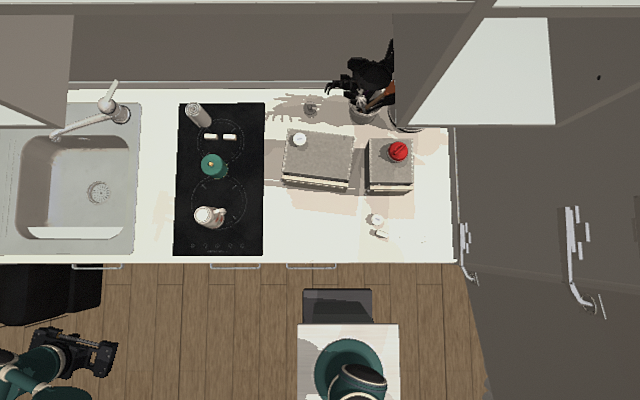

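The wide cupboard is at about (318,158) in the top view, with its front facing down towards the robot. The narrow one is at (390,165). The pot and soap are at (377,220) and (380,234), and the mug and tin are on the hob at the left. Next I fit the cupboards' tops and doors.

```bash
cat > h.py <<'E'
import numpy as np,cv2
def cloud(n,d,m):
    v,u=np.mgrid[0:400,0:640]
    c=np.stack([(u-m['cx'])/m['fx']*d,(v-m['cy'])/m['fy']*d,d,np.ones_like(d)],-1)
    return (c@m['cam_to_world'].T)[...,:3]
E
python3 - <<'E'
from h import *
for n in("top","scene"):
    d=np.load(f"pics/{n}0.npy");m=np.load(f"pics/{n}cam.npz");P=cloud(n,d,m)
    img=cv2.imread(f"pics/{n}0.png")
    ok=(abs(P[...,2]-138)<9)&(P[...,0]>350)&(P[...,0]<800)&(P[...,1]<300)&(P[...,1]>-280)&(d>0)
    k,l,s,c=cv2.connectedComponentsWithStats(ok.astype(np.uint8),connectivity=4)
    for i in range(1,k):
        if s[i,4]<40: continue
        q=P[l==i];r=cv2.minAreaRect(q[:,:2].astype(np.float32))
        print(n,s[i],q.mean(0).round(1),r,cv2.boxPoints(r).round(0).tolist())
    ok=(P[...,2]>8)&(P[...,2]<125)&(P[...,0]>300)&(P[...,0]<800)&(P[...,1]<420)&(P[...,1]>-280)&(d>0)
    k,l,s,c=cv2.connectedComponentsWithStats(ok.astype(np.uint8),connectivity=4)
    for i in range(1,k):
        if s[i,4]<20: continue
        q=P[l==i];print(n,'low',s[i],q.min(0).round(),q.max(0).round())
t=cv2.imread("pics/top0.png")[110:250,260:430];cv2.imwrite("pics/topc.png",cv2.resize(t,None,fx=4.5,fy=4.2,interpolation=cv2.INTER_CUBIC))
E
```

```text
top [ 282  128   72   53 2841] [661.4  90.7 140.1] ((665.1633911132812, 93.52580261230469), (200.0554962158203, 133.54563903808594), 82.58911895751953) [[586.0, 3.0], [718.0, -14.0], [744.0, 184.0], [612.0, 201.0]]
top [ 368  138   46   45 1607] [ 637.6 -116.2  139.9] ((645.1143798828125, -120.74238586425781), (130.76832580566406, 133.0030975341797), 89.6319351196289) [[578.0, -186.0], [711.0, -187.0], [712.0, -56.0], [579.0, -55.0]]
top [281 175  67  12 289] [584.8 104.6 136.4] ((585.1969604492188, 104.42024230957031), (196.05540466308594, 12.661962509155273), 82.59263610839844) [[566.0, 8.0], [579.0, 6.0], [604.0, 201.0], [592.0, 202.0]]
top [369 185  44   6 191] [ 564.2 -116.5  136.3] ((564.5158081054688, -119.32157135009766), (125.7903823852539, 12.9284029006958), 88.79194641113281) [[557.0, -182.0], [570.0, -182.0], [572.0, -57.0], [559.0, -56.0]]
top low [355 111  24  13 164] [785. -90.  10.] [800. -19. 125.]
top low [399 127  25   6  83] [ 765. -251.    8.] [ 781. -174.   47.]
top low [221 133  16   9  92] [739. 364.   8.] [766. 415.  40.]
top low [364 142  48  54 540] [ 555. 
[... 1422 characters left out ...]
9.] [800. -17. 125.]
scene low [332 158  54  49 913] [ 549. -186.    8.] [710. -50. 125.]
scene low [361 172  21   9  34] [ 576. -179.    8.] [ 645. -146.  123.]
scene low [ 266  182   68   47 1037] [560.   9.   8.] [738. 208. 125.]
scene low [309 193  13   5  22] [651.  14.   9.] [662.  58.  17.]
scene low [276 197  33  11  55] [611.  64.   8.] [676. 197. 125.]
scene low [209 208  15  10  91] [733. 352.   8.] [770. 403.  41.]
scene low [366 215  11  10  87] [ 460. -114.    9.] [498. -74.  27.]
scene low [209 224  16  26 219] [609. 386.   8.] [710. 420.  95.]
scene low [375 226  13   7  69] [ 417. -126.    9.] [446. -85.  34.]
scene low [224 261  18  29 220] [453. 374.   8.] [559. 420. 124.]
```

View pics/topc.png

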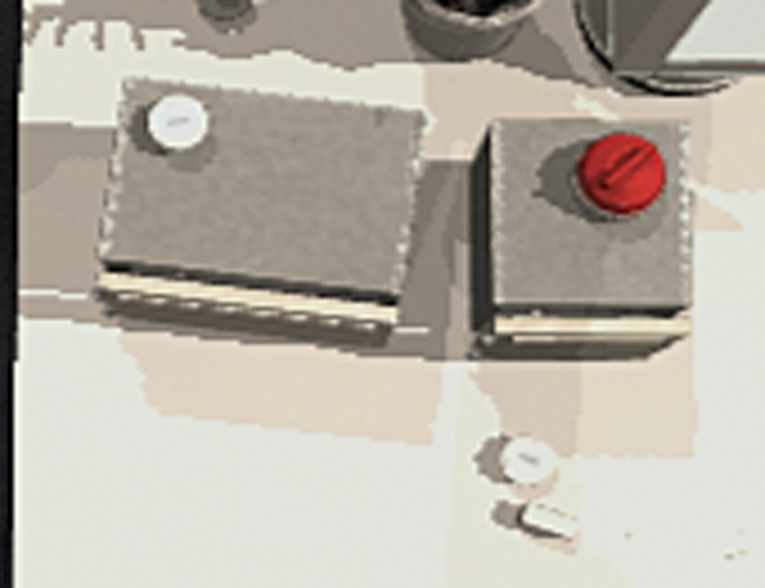

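Call:
{"fn": "send_rows", "kwargs": {"motion": [{"wz": -0.1},{"x": -20,"y": -28},{"x": -20,"y": -28},{"x": -20,"y": -28},{"x": -20,"y": -28},{"x": -20,"y": -28},{"x": -20,"y": -28},{"x": -20,"y": -28},{"x": -20,"y": -28},{"x": -20,"y": -28}], "claw": -1, "newtons": 10}}

```text
$.motion[0]: bad value
```

```bash
cat >> h.py <<'E'
from scipy.spatial.transform import Rotation as R
ex=np.array([.9916,-.129]);ey=np.array([.129,.9916]);o=np.array([653.3,95.1])
def st(s):
    p=s['tcp_pos'];q=R.from_rotvec(s['tcp_rot']).as_matrix()
    print('t',s['time_s'],'world',p.round(1),'cup',((p[:2]-o)@ex).round(1),((p[:2]-o)@ey).round(1),'F',s['force'].round(1),'w',s['width'],'j',s['joint_pos'].round(2))
    C=np.array([[*ex,0],[*ey,0],[0,0,1]]);print((C@q).round(3).tolist())
E
python3 -c "
from rig import env
from h import *
st(env.sense())"
```

```text
t 0.1 world [154.3 656.5 237.5] cup -567.3 492.3 F [ 0.4  0.  -1. ] w 88.11383167810482 j [ 1.3   0.26  1.61 -0.    1.27 -0.04]
[[-0.995, 0.101, -0.0], [0.101, 0.995, -0.002], [0.0, -0.002, -1.0]]
```

Call:
{"fn": "send_rows", "kwargs": {"motion": [{"x": 0,"y": 0,"z": 0,"wx": 0,"wy": 0,"wz": -0.1},{"x": -20,"y": -28,"z": 0,"wx": 0,"wy": 0,"wz": 0},{"x": -20,"y": -28,"z": 0,"wx": 0,"wy": 0,"wz": 0},{"x": -20,"y": -28,"z": 0,"wx": 0,"wy": 0,"wz": 0},{"x": -20,"y": -28,"z": 0,"wx": 0,"wy": 0,"wz": 0},{"x": -20,"y": -28,"z": 0,"wx": 0,"wy": 0,"wz": 0},{"x": -20,"y": -28,"z": 0,"wx": 0,"wy": 0,"wz": 0},{"x": -20,"y": -28,"z": 0,"wx": 0,"wy": 0,"wz": 0},{"x": -20,"y": -28,"z": 0,"wx": 0,"wy": 0,"wz": 0},{"x": -20,"y": -28,"z": 0,"wx": 0,"wy": 0,"wz": 0}], "claw": -1, "newtons": 10}}

```text
time_s: 0.93
tcp_pos: [300.2, 382.0, 238.3]
tcp_rot: [-0.205, -3.135, 0.001]
force: [0.4, 0.4, 0.2]
width: 23.5
finger_force: 0.0
```

Call:
{"fn": "send_rows", "kwargs": {"motion": [{"x": -20,"y": -28,"z": 0,"wx": 0,"wy": 0,"wz": 0},{"x": -20,"y": -28,"z": 0,"wx": 0,"wy": 0,"wz": 0},{"x": -20,"y": -28,"z": 0,"wx": 0,"wy": 0,"wz": 0},{"x": -20,"y": -28,"z": 0,"wx": 0,"wy": 0,"wz": 0},{"x": -20,"y": -28,"z": 0,"wx": 0,"wy": 0,"wz": 0},{"x": -20,"y": -28,"z": 0,"wx": 0,"wy": 0,"wz": 0},{"x": -20,"y": -28,"z": 0,"wx": 0,"wy": 0,"wz": 0},{"x": -20,"y": -28,"z": 0,"wx": 0,"wy": 0,"wz": 0},{"x": -20,"y": -28,"z": 0,"wx": 0,"wy": 0,"wz": 0},{"x": -20,"y": -28,"z": 0,"wx": 0,"wy": 0,"wz": 0}]}}

```text
time_s: 1.77
tcp_pos: [461.9, 78.4, 238.4]
tcp_rot: [-0.206, -3.135, -0.0]
force: [0.5, -0.0, 0.1]
width: 0.5
finger_force: 0.0
```

```bash
python3 -c "
from rig import env
from h import *
st(env.sense())"
```

```text
t 1.7667 world [461.9  78.4 238.4] cup -187.6 -41.3 F [ 0.5 -0.   0.1] w 0.5199065864932539 j [ 0.11 -0.13  2.03  0.    1.25 -1.33]
[[-1.0, 0.002, -0.0], [0.002, 1.0, 0.0], [0.0, 0.0, -1.0]]
```

Call:
{"fn": "send_rows", "kwargs": {"motion": [{"x": 0,"y": -5,"z": 29,"wx": 0,"wy": 0,"wz": 0},{"x": 0,"y": -5,"z": 29,"wx": 0,"wy": 0,"wz": 0},{"x": 0,"y": -5,"z": 29,"wx": 0,"wy": 0,"wz": 0},{"x": 0,"y": -5,"z": 29,"wx": 0,"wy": 0,"wz": 0},{"x": 0,"y": -5,"z": 29,"wx": 0,"wy": 0,"wz": 0},{"x": -20,"y": 0,"z": 0,"wx": 0,"wy": 0,"wz": 0},{"x": -20,"y": 0,"z": 0,"wx": 0,"wy": 0,"wz": 0},{"x": -20,"y": 0,"z": 0,"wx": 0,"wy": 0,"wz": 0},{"x": -20,"y": 0,"z": 0,"wx": 0,"wy": 0,"wz": 0},{"x": 0,"y": 0,"z": 0,"wx": 0,"wy": 0,"wz": 0}]}}

```text
time_s: 2.6
tcp_pos: [541.2, 44.4, 93.9]
tcp_rot: [0.206, 3.132, 0.0]
force: [0.8, -0.2, 0.7]
width: 0.4
finger_force: 0.0
```

```bash
python3 -c "
from rig import env
from h import *
st(env.sense())
p,d=env.snapshot('top');np.save('pics/top1.npy',d)
cv2.imwrite('pics/top1.png',cv2.resize(p[90:270,220:460],None,fx=3,fy=3))
"
```

```text
t 2.6 world [541.2  44.4  93.9] cup -104.6 -64.7 F [ 0.8 -0.2  0.7] w 0.4379100860595141 j [ 0.04  0.15  2.03 -0.    0.96 -1.4 ]
[[-1.0, 0.002, 0.003], [0.002, 1.0, 0.0], [-0.003, 0.0, -1.0]]
```

View pics/top1.png

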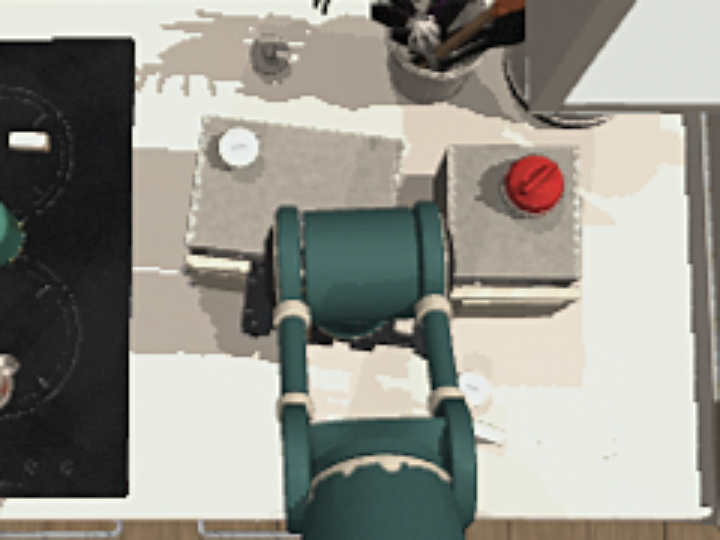

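The hand stands in front of the free-edge part of the door and is clear of everything else. Next I press gently.

Call:
{"fn": "send_rows", "kwargs": {"motion": [{"x": -5,"y": 0,"z": 0,"wx": 0,"wy": 0,"wz": 0},{"x": -5,"y": 0,"z": 0,"wx": 0,"wy": 0,"wz": 0},{"x": -4,"y": 0,"z": 0,"wx": 0,"wy": 0,"wz": 0},{"x": -3,"y": 0,"z": 0,"wx": 0,"wy": 0,"wz": 0},{"x": -2,"y": 0,"z": 0,"wx": 0,"wy": 0,"wz": 0},{"x": 0,"y": 0,"z": 0,"wx": 0,"wy": 0,"wz": 0}]}}

```text
time_s: 3.15
tcp_pos: [556.8, 42.4, 93.8]
tcp_rot: [0.205, 3.135, 0.0]
force: [0.2, 0.2, -0.3]
width: 0.3
finger_force: 0.2
```

```bash
python3 -c "
from rig import env
from h import *
st(env.sense())"
```

```text
t 3.15 world [556.8  42.4  93.8] cup -88.9 -64.7 F [ 0.2  0.2 -0.3] w 0.34004105133621676 j [ 0.03  0.18  1.99  0.    0.97 -1.41]
[[-1.0, 0.001, 0.0], [0.001, 1.0, 0.0], [-0.0, 0.0, -1.0]]
```

Call:
{"fn": "send_rows", "kwargs": {"motion": [{"x": -2,"y": 0,"z": 0,"wx": 0,"wy": 0,"wz": 0},{"x": -2,"y": 0,"z": 0,"wx": 0,"wy": 0,"wz": 0},{"x": -1,"y": 0,"z": 0,"wx": 0,"wy": 0,"wz": 0},{"x": 0,"y": 0,"z": 0,"wx": 0,"wy": 0,"wz": 0}]}}

```text
time_s: 3.48
tcp_pos: [559.9, 41.8, 93.6]
tcp_rot: [-0.205, -3.131, 0.0]
force: [-5.7, 0.1, 4.9]
width: 0.3
finger_force: 2.9
```

Call:
{"fn": "send_rows", "kwargs": {"motion": [{"x": -2,"y": 0,"z": 0,"wx": 0,"wy": 0,"wz": 0},{"x": -2,"y": 0,"z": 0,"wx": 0,"wy": 0,"wz": 0},{"x": -2,"y": 0,"z": 0,"wx": 0,"wy": 0,"wz": 0},{"x": 0,"y": 0,"z": 0,"wx": 0,"wy": 0,"wz": 0}]}}

```text
time_s: 3.82
tcp_pos: [562.4, 41.4, 93.5]
tcp_rot: [-0.204, -3.123, 0.0]
force: [-16.4, 1.1, 13.4]
width: 0.5
finger_force: 8.4
```

Call:
{"fn": "send_rows", "kwargs": {"motion": [{"x": -2,"y": 0,"z": 0,"wx": 0,"wy": 0,"wz": 0},{"x": 0,"y": 0,"z": 0,"wx": 0,"wy": 0,"wz": 0},{"x": 40,"y": 0,"z": 0,"wx": 0,"wy": 0,"wz": 0},{"x": 40,"y": 0,"z": 0,"wx": 0,"wy": 0,"wz": 0},{"x": 40,"y": 0,"z": 0,"wx": 0,"wy": 0,"wz": 0},{"x": 30,"y": 0,"z": -20,"wx": 0,"wy": 0,"wz": 0},{"x": 0,"y": 0,"z": -40,"wx": 0,"wy": 0,"wz": 0},{"x": 0,"y": 0,"z": -40,"wx": 0,"wy": 0,"wz": 0},{"x": 0,"y": 0,"z": 0,"wx": 0,"wy": 0,"wz": 0},{"x": 0,"y": 0,"z": 0,"wx": 0,"wy": 0,"wz": 0}]}}

```text
time_s: 4.65
tcp_pos: [423.2, 60.5, 197.1]
tcp_rot: [0.205, 3.127, 0.002]
force: [0.4, 0.1, -0.8]
width: 1.1
finger_force: 0.0
```

Call:
{"fn": "send_rows", "kwargs": {"motion": [{"x": 0,"y": -20,"z": 0,"wx": 0,"wy": 0,"wz": 0},{"x": 0,"y": 0,"z": 0,"wx": 0,"wy": 0,"wz": 0},{"x": 0,"y": 0,"z": 0,"wx": 0,"wy": 0,"wz": 0},{"x": 0,"y": 0,"z": 0,"wx": 0,"wy": 0,"wz": 0}]}}

```text
time_s: 4.98
tcp_pos: [417.7, 40.5, 192.5]
tcp_rot: [-0.207, -3.133, -0.0]
force: [0.1, 0.6, 0.0]
width: 0.5
finger_force: 0.0
```

```bash
python3 -c "
from rig import env
from h import *
st(env.sense())
p,d=env.snapshot('top');np.save('pics/top2.npy',d)
P=cloud('top',d,np.load('pics/topcam.npz'))
ok=(abs(P[...,2]-136)<5)&(P[...,0]>350)&(P[...,0]<620)&(P[...,1]<220)&(P[...,1]>-20)
q=P[ok][:,:2]-o;q=np.c_[q@ex,q@ey];q=q[q[:,0]<-58];print(len(q),cv2.minAreaRect(q.astype(np.float32)))
cv2.imwrite('pics/top2.png',cv2.resize(p[90:270,220:460],None,fx=3,fy=3))
"
```

```text
t 4.9833 world [417.7  40.5 192.5] cup -226.6 -84.5 F [0.1 0.6 0. ] w 0.5281025902404416 j [ 0.04 -0.2   2.17  0.    1.17 -1.4 ]
[[-1.0, 0.002, -0.002], [0.002, 1.0, 0.0], [0.002, 0.0, -1.0]]
275 ((-109.02998352050781, 8.30902099609375), (196.55111694335938, 12.299068450927734), 65.7088851928711)
```

View pics/top2.png

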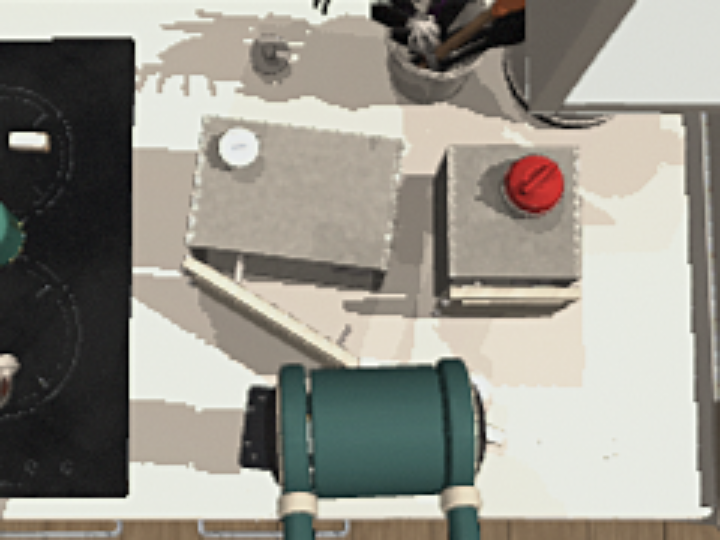

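The door stands ajar at about 0.42 rad: hinge at pixel (185,262), free edge near (355,362). Next I move the hand above the gap behind it, turned to match.

Call:
{"fn": "send_rows", "kwargs": {"motion": [{"x": -30,"y": 5,"z": 0,"wx": 0,"wy": 0,"wz": 0},{"x": -30,"y": 5,"z": 0,"wx": 0,"wy": 0,"wz": 0},{"x": -30,"y": 5,"z": 0,"wx": 0,"wy": 0,"wz": 0},{"x": -32,"y": 5,"z": 0,"wx": 0,"wy": 0,"wz": 0},{"x": 0,"y": 0,"z": 0,"wx": 0,"wy": 0,"wz": 0.105},{"x": 0,"y": 0,"z": 0,"wx": 0,"wy": 0,"wz": 0.105},{"x": 0,"y": 0,"z": 0,"wx": 0,"wy": 0,"wz": 0.105},{"x": 0,"y": 0,"z": 0,"wx": 0,"wy": 0,"wz": 0.105},{"x": 0,"y": 0,"z": 0,"wx": 0,"wy": 0,"wz": 0}]}}

```text
time_s: 5.78
tcp_pos: [541.7, 44.9, 192.7]
tcp_rot: [-0.857, -3.021, 0.0]
force: [-0.2, 0.1, 0.1]
width: 0.7
finger_force: 0.0
```

```bash
python3 -c "
from rig import env
from h import *
st(env.sense())"
```

```text
t 5.7833 world [541.7  44.9 192.7] cup -104.2 -64.1 F [-0.2  0.1  0.1] w 0.7224760918485958 j [ 0.04  0.05  1.94  0.    1.16 -0.98]
[[-0.912, 0.411, -0.002], [0.411, 0.912, 0.0], [0.001, -0.001, -1.0]]
```

Call:
{"fn": "send_rows", "kwargs": {"motion": [{"x": 0,"y": 0,"z": 25,"wx": 0,"wy": 0,"wz": 0},{"x": 0,"y": 0,"z": 25,"wx": 0,"wy": 0,"wz": 0},{"x": 0,"y": 0,"z": 25,"wx": 0,"wy": 0,"wz": 0},{"x": 0,"y": 0,"z": 25,"wx": 0,"wy": 0,"wz": 0},{"x": 5,"y": 0,"z": 0,"wx": 0,"wy": 0,"wz": 0},{"x": 5,"y": 0,"z": 0,"wx": 0,"wy": 0,"wz": 0},{"x": 5,"y": 0,"z": 0,"wx": 0,"wy": 0,"wz": 0},{"x": 5,"y": 0,"z": 0,"wx": 0,"wy": 0,"wz": 0},{"x": 8,"y": 0,"z": 0,"wx": 0,"wy": 0,"wz": 0.05},{"x": 13,"y": -1,"z": 0,"wx": 0,"wy": 0,"wz": 0.08}]}}

```text
time_s: 6.62
tcp_pos: [508.5, 65.7, 96.1]
tcp_rot: [1.051, 2.956, 0.003]
force: [1.4, 0.6, 0.0]
width: 0.1
finger_force: 0.4
```

```bash
python3 -c "
from rig import env
from h import *
st(env.sense())"
```

```text
t 6.6167 world [508.5  65.7  96.1] cup -139.8 -47.8 F [1.4 0.6 0. ] w 0.07093334961696007 j [ 0.08  0.09  2.09 -0.    0.96 -0.81]
[[-0.851, 0.526, 0.005], [0.526, 0.851, 0.001], [-0.004, 0.003, -1.0]]
```

Call:
{"fn": "send_rows", "kwargs": {"motion": [{"x": 14,"y": -1,"z": 0,"wx": 0,"wy": 0,"wz": 0.085},{"x": 14,"y": -1,"z": 0,"wx": 0,"wy": 0,"wz": 0.085},{"x": 14,"y": -1,"z": 0,"wx": 0,"wy": 0,"wz": 0.085},{"x": 14,"y": -1,"z": 0,"wx": 0,"wy": 0,"wz": 0.085},{"x": 14,"y": -1,"z": 0,"wx": 0,"wy": 0,"wz": 0.085},{"x": 14,"y": -1,"z": 0,"wx": 0,"wy": 0,"wz": 0.085},{"x": 14,"y": -1,"z": 0,"wx": 0,"wy": 0,"wz": 0.085},{"x": 14,"y": -1,"z": 0,"wx": 0,"wy": 0,"wz": 0.085},{"x": 10,"y": -1,"z": 0,"wx": 0,"wy": 0,"wz": 0.06},{"x": 0,"y": 0,"z": 0,"wx": 0,"wy": 0,"wz": 0}]}}

```text
time_s: 7.45
tcp_pos: [436.3, 163.7, 95.8]
tcp_rot: [2.047, 2.381, 0.006]
force: [-0.7, 0.7, 0.5]
width: 0.3
finger_force: 0.0
```

```bash
python3 -c "
from rig import env
from h import *
s=env.sense();st(s)
q=R.from_rotvec(s['tcp_rot']).as_matrix();C=np.array([[*ex],[*ey]]);x=C@q[:2,0];th=np.arctan2(x[1],-x[0])
p=C@(s['tcp_pos'][:2]-o)-[-68,99];print('th',th,'r',-p[0]*np.sin(th)-p[1]*np.cos(th),'off',p[0]*np.cos(th)-p[1]*np.sin(th))"
```

```text
t 7.45 world [436.3 163.7  95.8] cup -224.0 40.0 F [-0.7  0.7  0.5] w 0.2764104106988268 j [0.31 0.   2.18 0.   0.95 0.15]
[[-0.277, 0.961, 0.003], [0.961, 0.277, 0.002], [0.001, 0.004, -1.0]]
th 1.2905127808080818 r 166.26364575202328 off 13.490374005698065
```

Call:
{"fn": "send_rows", "kwargs": {"motion": [{"x": 10,"y": 0,"z": 0,"wx": 0,"wy": 0,"wz": 0.06},{"x": 10,"y": 0,"z": 0,"wx": 0,"wy": 0,"wz": 0.06},{"x": 9,"y": 0,"z": 0,"wx": 0,"wy": 0,"wz": 0.05},{"x": 4,"y": 0,"z": 0,"wx": 0,"wy": 0,"wz": 0.02},{"x": 0,"y": 0,"z": 0,"wx": 0,"wy": 0,"wz": 0},{"x": -10,"y": 0,"z": 0,"wx": 0,"wy": 0,"wz": 0},{"x": -25,"y": 0,"z": 0,"wx": 0,"wy": 0,"wz": 0},{"x": -30,"y": 0,"z": 0,"wx": 0,"wy": 0,"wz": 0},{"x": 0,"y": 0,"z": -30,"wx": 0,"wy": 0,"wz": 0},{"x": 0,"y": 0,"z": -40,"wx": 0,"wy": 0,"wz": 0}]}}

```text
time_s: 8.28
tcp_pos: [426.7, 126.4, 160.8]
tcp_rot: [-2.264, -2.172, 0.013]
force: [0.8, 0.8, -0.2]
width: 0.6
finger_force: 0.0
```

Call:
{"fn": "send_rows", "kwargs": {"motion": [{"x": -20,"y": 0,"z": -40,"wx": 0,"wy": 0,"wz": 0},{"x": -30,"y": 0,"z": -30,"wx": 0,"wy": 0,"wz": 0},{"x": -30,"y": 0,"z": 0,"wx": 0,"wy": 0,"wz": 0},{"x": 0,"y": 0,"z": 0,"wx": 0,"wy": 0,"wz": 0},{"x": 0,"y": 0,"z": 0,"wx": 0,"wy": 0,"wz": 0},{"x": 0,"y": 0,"z": 0,"wx": 0,"wy": 0,"wz": 0}]}}

```text
time_s: 8.78
tcp_pos: [426.8, 51.2, 230.0]
tcp_rot: [-2.266, -2.175, 0.0]
force: [-0.2, 0.1, 0.6]
width: 0.3
finger_force: 0.0
```

```bash
python3 -c "
from rig import env
from h import *
st(env.sense())
p,d=env.snapshot('top')
P=cloud('top',d,np.load('pics/topcam.npz'))
ok=(abs(P[...,2]-136)<5)&(P[...,0]>350)&(P[...,0]<620)&(P[...,1]<270)&(P[...,1]>-20)
q=P[ok][:,:2]-o;q=np.c_[q@ex,q@ey];q=q[q[:,0]<-58];print(len(q),cv2.minAreaRect(q.astype(np.float32)))
cv2.imwrite('pics/top3.png',cv2.resize(p[90:270,190:460],None,fx=2.9,fy=2.9))
"
```

```text
t 8.7833 world [426.8  51.2 230. ] cup -218.9 -72.7 F [-0.2  0.1  0.6] w 0.34928940194807123 j [ 0.06 -0.21  2.11  0.    1.25  0.1 ]
[[-0.088, 0.996, -0.001], [0.996, 0.088, 0.0], [0.0, -0.001, -1.0]]
276 ((-167.14712524414062, 96.05319213867188), (195.697021484375, 12.33718490600586), 1.6134860515594482)
```

View pics/top3.png

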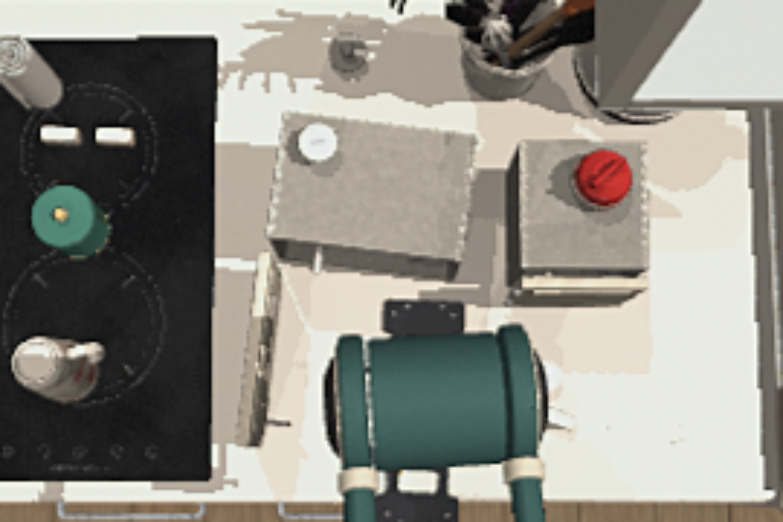

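The door, from (270,262) to (250,440) in the picture, now stands at about 1.54 rad. The hand is clear, the narrow door is shut, and the bystanders are where they were, so I hand the job in.

```bash
python3 -c "
from rig import env
print(env.job_done())"
```

```text
the job is handed in; nothing more can be done
None
```

The wide cupboard's door was pressed in, sprang ajar by itself to about 0.42 rad, and was then pushed open to about 1.54 rad; in the last picture the narrow door was shut and the bystanders looked undisturbed, and the job is handed in (the hand-in returned no verdict).

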